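Pepper mill out of its case and slanted over the tomatoes

TASK

Fold the half-open lid of the wooden case right back to its stop, draw out the pepper mill that lies in it, and finish while holding it in the gripper ready to grind: foot end down, slanted about half-way between level and upright, its foot a few centimetres above the middle of the tomatoes on the chopping board. Do not put it down or let go of it, do not disturb the tomatoes, and leave the garlic, lemon and mug where they are.

Things in the scene. Friction and masses are not known exactly. Their poses are not given: they have to be found in the camera images.
- case: Open wooden case, fixed to the worktop: 194 mm along its own x, 166 mm along its y, 80 mm high, walls and floor 6 mm thick. Origin at the centre of its underside; its +x axis points away from the robot to the hinge side. Inside, two low wooden rails (tops 20 mm above the worktop, 50 mm apart over all, 150 mm long) run along x and carry the mill.
- lid (a joint): Angle of the case's lid: 0 shut, growing as it opens about the upper edge of the far (+x) wall of the case; 1.57 upright, 2.0 at its stop, leaning back away from the robot. Starts half open at 0.6 to 0.95. The hinge is stiff: the lid stays where it is left and turns with a few newtons at its edge. The lid is a panel 8 mm thick, reaching 194 mm from the hinge, as wide as the case (166 mm), with a small steel knob on its upper face, 30 mm from the free edge.
- lid_hinge (a point): Middle of the lid's hinge axis (which runs along the case's y, at the upper edge of the far wall).
- mill_mid (a point): Centre of the dark wooden pepper mill, on its axis, half-way along its 170 mm. Its z axis runs along the mill from foot to head. Body: 58 mm thick round column, 122 mm long from the foot; then the 49 mm round head with a small steel knob. Mass about 0.18 kg. It starts lying level in the case on the rails, foot towards the robot, axis along the case's x, centre about 40 mm above the worktop.
- mill_foot (a point): Centre of the mill's flat foot, 85 mm from its centre along the mill's -z axis; this is the end that grinds.
- tomatoes_mid (a point): Middle of the bunch of red tomatoes (150 x 182 mm, 75 mm high), at half its height, about 58 mm above the worktop; the loose bunch lies on a fixed wooden chopping board 220 x 320 x 21 mm.
- garlic: Garlic bulb, 60 mm, bystander; origin at its underside.
- lemon: Lemon, 72 x 55 mm, bystander; origin at its underside.
- mug: White dotted mug, 82 mm wide, 91 mm high, bystander; origin at its underside.

How it is judged:
By the outcome, as a careful person would: the job done as asked, in the order asked, and still so for the second after the job is handed in, while the arm keeps its last pose, push and grip.
It also fails if it takes over 72 s, if anything falls off the work surface, if the arm or the gripper's body presses on something with over 40 N, if the wrist force passes 120 N, or if a joint passes its speed limit or range.

ROBOT

A 6-joint arm with a two-finger parallel gripper is mounted at the origin on a cart in front of the work surface, level with it; the furniture and walls round the work are solid. World frame = base frame: x ahead of the robot, y to its left, z up, the work surface at z = 0. Lengths are in m, angles in rad, forces in N, time in s.
With the tool pointing down it reaches from about 0.325 to 0.85 m from the base axis. Payload 4.4 kg.
Tool frame: the origin (TCP) lies on the centre line of the jaws, within the pads' length; the fingertips stand arm.tips_ahead ahead of it and the grasp point (between the pads) lies 11 mm behind it (arm.tips_ahead is the distance from the TCP to the fingertips, in m); z points along the fingers, y is the line along which they close (so a half turn about z gives the same grasp; the last joint's range is limited). The gripper opens to 94 mm and grips with 3 to 60 N. Pads are 16 mm wide; open, the fingers measure 119 mm over their backs; the gripper's body (75 mm by 177 mm) begins 78 mm behind the grasp point.
Start: joints at [-1.462, 0.207, 1.542, -0, 1.393, -0.15], TCP at [0.147, -0.556, 0.213] pointing down, gripper open.
Joint ranges: [-2.73, 2.73], [-0.86, 2.22], [0.23, 2.46], [-1.11, 4.25], [0.08, 2.63], [-2.82, 2.82]. Speed limits (rad/s): [2.79, 2.79, 3.14, 3.14, 3.14, 3.14].

INTERFACE

Orientations are given as a 3x3 rotation matrix whose columns are the frame's x, y, z axes.
In Python, from plant import arm, get_image, calibration gives the robot as it stands.
- The arm moves only by the tool drive_tool, never from a script. Its arguments are lists of equal length, an entry for each row: "translation": the shift along the tool's x, y, z in mm, a list of three; "turn": the turn, a rotation vector about the tool's x, y, z in degrees, a list of three; "fingers": the closure, from 0 (fully open) to 1 (shut). A call has 1 to 12 rows; each row shifts and turns the commanded pose from where the row before left it, along the tool's axes as they then stand; what a row does not reach is not made up. A row lasts 1/8 s, in which the tool goes at most 62.5 mm and 10.7 degrees, less where a joint would pass 70% of its speed; a pose out of reach is approached as far as the arm can. A call is refused whole if a number of a shift passes 62.5 or a number of a turn 10.7, either way. A call with a gripper value outside its range is refused whole. The fingers move at their own pace and stop on an object; "grip_force" is the grip in N (left out, the last holds). Time passes only in rows, so rows that do not move let the fingers close. It gives the time, the measured TCP pose, the force, the opening and the grip force at its end, in the units of the state.
- arm.state(): the state, without advancing time (a new reading comes with each control period).
- get_image(name): name is "scene" or "top" or "wrist"; returns (picture, depth): 384x512x3 uint8, blue, green, red; 384x512 float32, m along the optical axis (not along the pixel's ray), 0 where there is no reading.
- calibration(name): a dict with "camera_matrix" (3x3 intrinsics, pixels), "pose" (4x4, takes a point from camera to world coordinates). Camera axes: x right, y down, z forward; pixel columns grow to the right and rows downward; lengths in m; the calibration is good to about 2 mm. A picture is of the moment at which its call begins: read the wrist's pose just before it. calibration takes no time and is no camera call; for the wrist camera it gives the pose at the moment of the call.
- arm.job_done(): hands the job in; it is judged then, once.
The state is a dict: "t": time; "joint_pos": joint angles; "joint_vel": joint speeds; "joint_torque": joint torques, N m; "eef_pos": TCP position; "eef_rot": TCP orientation; "ft_force": force on the tool from outside, world axes, zero at the start; "moment": the same for the moment, N m; "gripper_width": finger opening in m; "grip_force": force on a finger pad.
Only numpy, scipy, OpenCV 4.12 (cv2) and the standard library are available. Lean on these libraries where they do the work, as an engineer would, in place of code of your own. Each camera call takes 0.05 s, during which the arm holds its last target. There are 200 camera calls.

## Working session

There is one attempt and no reset: what is moved stays moved. The work goes in short steps, Python scripts to look and compute and a tool call to move; the robot and the scene stay as the last step left them, time stands still between calls to the robot, and variables do not carry over. Pictures are saved under pics/ and viewed, at most 10 in all, crops included, and the job is handed in when it is done.

Besides the shell and the picture viewer there is one more tool, called after "Emit:" by a JSON object that holds its "op" and its "data". drive_tool: Moves the arm, as the interface text tells. Its arguments: {"type":"object","properties":{"translation":{"type":"array","items":{"type":"array","items":{"type":"number"}}},"turn":{"type":"array","items":{"type":"array","items":{"type":"number"}}},"fingers":{"type":"array","items":{"type":"number"}},"grip_force":{"type":"number"}},"required":["translation","turn","fingers"]}

```bash
ls; mkdir -p pics; python3 - <<'E'
from plant import arm,get_image,calibration
import cv2,numpy as np
s=arm.state();print(s['t'],s['eef_pos'],np.round(s['eef_rot'],3),arm.tips_ahead,s['gripper_width'])
for n in['scene','top']:
    im,d=get_image(n);cv2.imwrite(f'pics/{n}0.png',im);np.save(f'pics/{n}0.npy',d)
    c=calibration(n);print(np.round(c['camera_matrix'],1),np.round(c['pose'],3))
E
```

```text
pics
0.0 [ 0.14704715 -0.55509277  0.21230782] [[ 0.967  0.256 -0.   ]
 [ 0.256 -0.967  0.002]
 [ 0.    -0.002 -1.   ]] 0.008 0.09410065950044245
[[461.5   0.  269.9]
 [  0.  461.5 193.6]
 [  0.    0.    1. ]] [[ 0.911 -0.217  0.349  0.195]
 [-0.411 -0.429  0.805 -0.916]
 [-0.025 -0.877 -0.48   0.633]
 [ 0.     0.     0.     1.   ]]
[[436.6   0.  260.1]
 [  0.  436.6 185.7]
 [  0.    0.    1. ]] [[ 0.005 -0.997  0.075  0.512]
 [-1.    -0.006 -0.011  0.007]
 [ 0.012 -0.075 -0.997  1.163]
 [ 0.     0.     0.     1.   ]]
```

View pics/scene0.png

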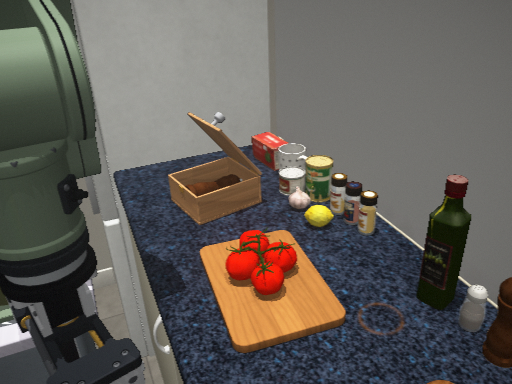

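View pics/top0.png

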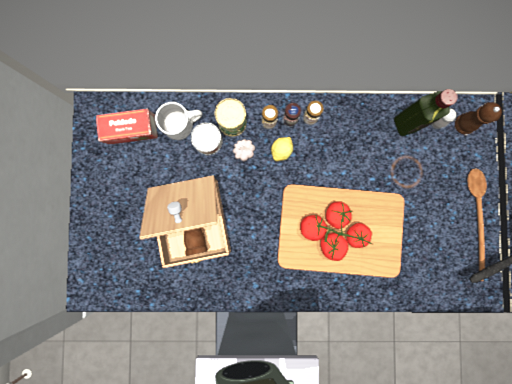

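The scene shows the half-open case with the lid leaning up; the top view has the case at (195,225), tomatoes at (335,232), lid knob (175,210), lemon (282,149), garlic (243,150) and mug (174,121). Measuring now.

```bash
cat > h.py <<'E'
import numpy as np,cv2
from plant import arm,get_image,calibration
def cloud(n,d,c=None):
    c=c or calibration(n);K=c['camera_matrix'];P=c['pose']
    v,u=np.mgrid[:d.shape[0],:d.shape[1]]
    p=np.stack([(u-K[0,2])/K[0,0]*d,(v-K[1,2])/K[1,1]*d,d],-1)
    return p@P[:3,:3].T+P[:3,3]
E
python3 - <<'E'
from h import *
d=np.load('pics/top0.npy');im=cv2.imread('pics/top0.png');p=cloud('top',d)
hsv=cv2.cvtColor(im,cv2.COLOR_BGR2HSV)
red=((hsv[...,0]<6)|(hsv[...,0]>174))&(hsv[...,1]>180)&(hsv[...,2]>90)
red[:180]=0;red[280:]=0;red[:,:290]=0;red[:,390:]=0
q=p[red&(d>0)];q=q[q[:,2]>.03];print('tom',q.min(0),q.max(0),q.mean(0))
R=p[170:272,135:235].reshape(-1,3);R=R[np.isfinite(R).all(1)]
lid=R[R[:,2]>.1]
for _ in range(4):
    c=lid.mean(0);n=np.linalg.svd(lid-c,full_matrices=0)[2][2];n*=np.sign(n[2]);r=(lid-c)@n;lid=lid[abs(r)<.005]
print('lid n',n,len(lid),'yaw',np.arctan2(-n[1],-n[0]),'ang',np.arctan2(np.hypot(n[0],n[1]),n[2]))
yaw=np.arctan2(-n[1],-n[0]);ex=np.array([np.cos(yaw),np.sin(yaw)]);ey=np.array([-ex[1],ex[0]])
rim=R[(abs(R[:,2]-.08)<.005)]
print('rim x',np.percentile(rim[:,:2]@ex,[0,2,98,100]),'y',np.percentile(rim[:,:2]@ey,[0,1,2,50,98,99,100]))
print('lid x',np.percentile(lid[:,:2]@ex,[0,2,98,100]),'y',np.percentile(lid[:,:2]@ey,[0,1,50,99,100]),'z',lid[:,2].min(),lid[:,2].max())
al=p[170:272,135:235].reshape(-1,3);k=al[((al-c)@n>.012)&(al[:,2]>.1)];print('knob',k.mean(0),k.max(0),len(k))
# top of bounding of case rim pts
m=im[170:272,135:235].reshape(-1,3).mean(1);dark=al[(m<60)&(al[:,2]>.03)&(al[:,2]<.078)]
print('mill?',len(dark),dark.mean(0),dark.max(0),np.percentile(dark[:,:2]@ey,[5,50,95]),np.percentile(dark[:,:2]@ex,[2,98]))
E
```

```text
tom [ 0.40881144 -0.28137619  0.04445222] [ 0.55473467 -0.10934847  0.0904295 ] [ 0.48252701 -0.19281334  0.06711189]
lid n [0.92858936 0.29305221 0.22768883] 364 yaw -2.8358964603061336 ang 1.3410928227117835
rim x [-0.63967581 -0.62617922 -0.42897043 -0.42675614] y [-0.10297427 -0.10163925 -0.10057641  0.01566936  0.07738307  0.07856555
  0.08151589]
lid x [-0.57498074 -0.57314781 -0.55091728 -0.54908519] y [-0.09139508 -0.08980535  0.00023497  0.07464681  0.07609827] z 0.1474458743651612 0.24615343803769052
knob [0.56597478 0.18717687 0.16736212] [0.6074249  0.26889996 1.16326836] 1130
mill? 28 [0.46135003 0.13827267 0.05265133] [0.48473708 0.1484613  0.0596587 ] [0.00463825 0.00731007 0.00871096] [-0.50654753 -0.45504317]
```

```bash
python3 - <<'E'
import cv2
a=cv2.imread('pics/top0.png')[165:275,130:240];b=cv2.imread('pics/scene0.png')[105:225,155:275]
cv2.imwrite('pics/crop0.png',cv2.hconcat([cv2.resize(a,(400,400)),cv2.resize(b,(400,400))]))
E
```

```text
(no output)
```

View pics/crop0.png

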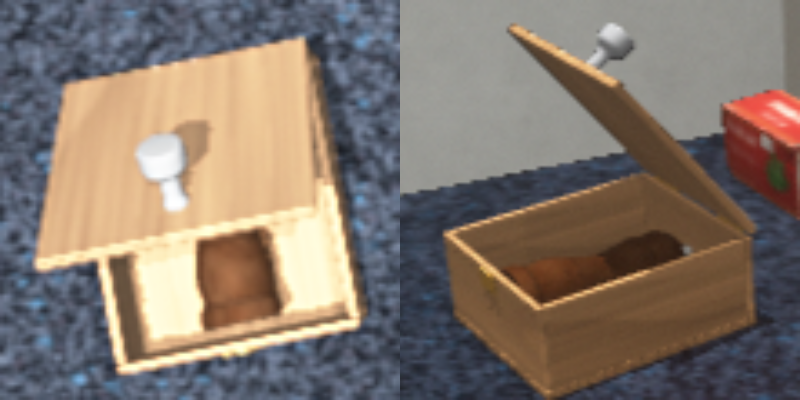

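```bash
python3 - <<'E'
from h import *
d=np.load('pics/top0.npy');im=cv2.imread('pics/top0.png');p=cloud('top',d)
al=p[165:275,130:240].reshape(-1,3);ok=d[165:275,130:240].ravel()>0;m=im[165:275,130:240].reshape(-1,3).mean(1)[ok];al=al[ok]
lid=al[(al[:,2]>.11)&(al[:,2]<.3)];rng=np.random.default_rng(0);best=0
for _ in range(300):
    a=lid[rng.choice(len(lid),3,0)];n=np.cross(a[1]-a[0],a[2]-a[0]);n/=np.linalg.norm(n)+1e-12
    i=abs((lid-a[0])@n)<.004
    if i.sum()>best:best=i.sum();bi=i
L=lid[bi];c=L.mean(0);n=np.linalg.svd(L-c,full_matrices=0)[2][2];n*=np.sign(n[2])
yaw=np.arctan2(-n[1],-n[0]);ex=np.array([np.cos(yaw),np.sin(yaw)]);ey=np.array([-ex[1],ex[0]])
print('lid',len(L),len(lid),n,'yaw',yaw,'ang',np.arctan2(np.hypot(*n[:2]),n[2]))
f=lambda q:(np.round(np.percentile(q[:,:2]@ex,[0,1,50,99,100]),4),np.round(np.percentile(q[:,:2]@ey,[0,1,50,99,100]),4),q[:,2].min(),q[:,2].max())
print(f(L))
k=lid[(lid-c)@n>.01];print('knob',f(k),len(k))
rim=al[(abs(al[:,2]-.08)<.006)];rim=rim[(rim[:,:2]@ex)<(c[:2]@ex)-.03];print('rim',f(rim),len(rim))
mm=cv2.minAreaRect(rim[:,:2].astype(np.float32));print(mm)
dk=al[(m<75)&(al[:,2]>.03)&(al[:,2]<.076)];print('mill',f(dk),len(dk))
# scene view
d=np.load('pics/scene0.npy');p=cloud('scene',d)[105:225,155:275];al=p[d[105:225,155:275]>0]
rim=al[(abs(al[:,2]-.08)<.005)];rim=rim[(rim[:,0]<.62)&(rim[:,1]>.03)&(rim[:,1]<.3)];print('scene rim',f(rim),len(rim),cv2.minAreaRect(rim[:,:2].astype(np.float32)))
E
```

```text
lid 2896 3143 [0.77981743 0.15847626 0.60561543] yaw -2.941100693831077 ang 0.920257303156065
(array([-0.6119, -0.6095, -0.5535, -0.5096, -0.5084]), array([-0.1498, -0.148 , -0.0618,  0.0145,  0.0159]), np.float64(0.11030113664673169), np.float64(0.2411204301612596))
knob (array([-0.5729, -0.5722, -0.5565, -0.5376, -0.5365]), array([-0.0805, -0.0792, -0.0661, -0.054 , -0.0539]), np.float64(0.22153091259135738), np.float64(0.2526319509275814)) 172
rim (array([-0.6298, -0.6297, -0.6278, -0.587 , -0.5861]), array([-0.1491, -0.1484, -0.0038,  0.0159,  0.0159]), np.float64(0.07510425170295809), np.float64(0.08592184118209989)) 40
((0.6020345091819763, 0.1855289191007614), (0.16941100358963013, 0.04154635965824127), 87.03336334228516)
mill (array([-0.62  , -0.5122, -0.4821, -0.4493, -0.4373]), array([-0.1451, -0.1445, -0.0456,  0.0159,  0.0159]), np.float64(0.0335640680990168), np.float64(0.06649205540994241)) 102
scene rim (array([-0.6264, -0.6223, -0.5174, -0.4274, -0.4259]), array([-0.1542, -0.1527, -0.0582,  0.0163,  0.0177]), np.float64(0.07502262037377827), np.float64(0.0849489512254934)) 630 ((0.5020103454589844, 0.17169147729873657), (0.20043998956680298, 0.17194020748138428), 11.540364265441895)
```

Case is centred about (0.502, 0.172) with yaw 0.201, and the lid is at 0.92. The tomatoes are centred at (0.482, -0.195). Moving closed fingers in front of the lid.

Emit:
{"op": "drive_tool", "data": {"translation": [[36.4,-35.4,0],[36.4,-35.4,0],[36.4,-35.4,0],[36.4,-35.4,0],[36.4,-35.4,0],[36.4,-35.4,0],[36.4,-35.4,0],[25,-46,0],[25,-46,0],[25,-46,0],[25,-46,0],[25,-46,0]], "turn": [[0,0,0],[0,0,0],[0,0,0],[0,0,0],[0,0,0],[0,0,0],[0,0,0],[0,0,0],[0,0,0],[0,0,0],[0,0,0],[0,0,3.3]], "fingers": [1,1,1,1,1,1,1,1,1,1,1,1], "grip_force": 10}}

```text
t: 1.6
eef_pos: [0.3919, 0.0049, 0.2133]
eef_rot: [[0.98, 0.198, 0.0], [0.198, -0.98, -0.0], [0.0, 0.0, -1.0]]
ft_force: [0.7, 0.0, -1.3]
gripper_width: 0.0005
grip_force: 0.0
```

Emit:
{"op": "drive_tool", "data": {"translation": [[16.5,-35.5,0],[16.5,-35.5,0],[16.5,-35.5,0],[16.5,-35.5,0],[0,0,0]], "turn": [[0,0,0],[0,0,0],[0,0,0],[0,0,0],[0,0,0]], "fingers": [1,1,1,1,1]}}

```text
t: 2.22
eef_pos: [0.428, 0.1573, 0.213]
eef_rot: [[0.979, 0.204, -0.001], [0.204, -0.979, 0.0], [-0.001, -0.0, -1.0]]
ft_force: [0.0, -0.5, 0.4]
gripper_width: 0.0003
grip_force: 0.0
```

```bash
python3 - <<'E'
from h import *
print(arm.state()['eef_pos'])
a,_=get_image('scene');b,_=get_image('wrist')
cv2.imwrite('pics/c1.png',cv2.hconcat([cv2.resize(a[60:260,120:320],(400,400)),cv2.resize(b,(400,300)).copy() if 0 else cv2.resize(b,(400,400))]))
E
```

```text
[0.42801767 0.15732968 0.21296376]
```

View pics/c1.png

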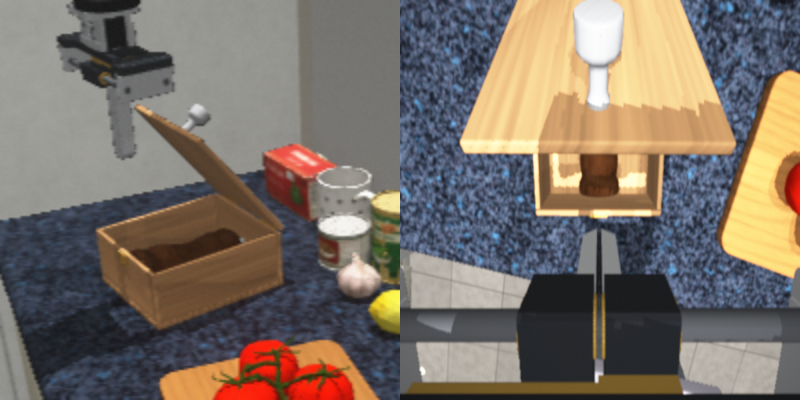

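The fingertips stand right in front of the lid's free edge, centred (lid edge at wrist row ~150, fingers at (598,240)).

```bash
python3 -c "
from h import *
s=arm.state();P=calibration('wrist')['pose'];print(s['eef_rot'].T@(P[:3,3]-s['eef_pos']) if hasattr(s['eef_rot'],'T') else np.array(s['eef_rot']).T@(P[:3,3]-np.array(s['eef_pos'])))"
```

```text
[ 0.0729688   0.00148911 -0.17140744]
```

Emit:
{"op": "drive_tool", "data": {"translation": [[15,0,0],[15,0,0],[15,0,0],[15,0,0],[15,0,0],[15,0,0]], "turn": [[0,0,0],[0,0,0],[0,0,0],[0,0,0],[0,0,0],[0,0,0]], "fingers": [1,1,1,1,1,1]}}

```text
t: 3.08
eef_pos: [0.5176, 0.1738, 0.2135]
eef_rot: [[0.98, 0.2, 0.0], [0.2, -0.98, 0.0], [0.0, -0.0, -1.0]]
ft_force: [-2.5, -0.2, 1.6]
gripper_width: 0.0002
grip_force: 1.2
```

Emit:
{"op": "drive_tool", "data": {"translation": [[15,0,0],[15,0,0],[15,0,0],[15,0,0],[15,0,0],[15,0,0],[10,0,0],[8,0,0]], "turn": [[0,0,0],[0,0,0],[0,0,0],[0,0,0],[0,0,0],[0,0,0],[0,0,0],[0,0,0]], "fingers": [1,1,1,1,1,1,1,1]}}

```text
t: 4.08
eef_pos: [0.6226, 0.1952, 0.2127]
eef_rot: [[0.98, 0.2, -0.001], [0.2, -0.98, -0.0], [-0.001, -0.0, -1.0]]
ft_force: [-1.4, -1.2, -0.1]
gripper_width: 0.0004
grip_force: 0.7
```

Emit:
{"op": "drive_tool", "data": {"translation": [[4,0,0],[4,0,0],[4,0,0]], "turn": [[0,0,0],[0,0,0],[0,0,0]], "fingers": [1,1,1]}}

```text
t: 4.45
eef_pos: [0.6342, 0.1976, 0.2137]
eef_rot: [[0.98, 0.2, 0.0], [0.2, -0.98, 0.0], [0.0, -0.0, -1.0]]
ft_force: [-1.0, -0.0, -0.6]
gripper_width: 0.0005
grip_force: 0.6
```

Emit:
{"op": "drive_tool", "data": {"translation": [[3,0,0],[3,0,0],[2,0,0]], "turn": [[0,0,0],[0,0,0],[0,0,0]], "fingers": [1,1,1]}}

```text
t: 4.82
eef_pos: [0.6421, 0.1992, 0.2136]
eef_rot: [[0.98, 0.2, 0.0], [0.2, -0.98, 0.0], [0.0, -0.0, -1.0]]
ft_force: [-1.0, -1.0, -0.5]
gripper_width: 0.0003
grip_force: 0.6
```

Emit:
{"op": "drive_tool", "data": {"translation": [[2,0,0],[2,0,0]], "turn": [[0,0,0],[0,0,0]], "fingers": [1,1]}}

```text
t: 5.08
eef_pos: [0.6449, 0.1998, 0.2133]
eef_rot: [[0.98, 0.2, -0.003], [0.2, -0.98, -0.001], [-0.003, 0.0, -1.0]]
ft_force: [-6.4, -1.6, 2.2]
gripper_width: 0.0005
grip_force: 3.0
```

Emit:
{"op": "drive_tool", "data": {"translation": [[2,0,0],[0,0,0]], "turn": [[0,0,0],[0,0,0]], "fingers": [1,1]}}

```text
t: 5.32
eef_pos: [0.6452, 0.1998, 0.2132]
eef_rot: [[0.98, 0.2, -0.007], [0.2, -0.98, -0.002], [-0.007, 0.0, -1.0]]
ft_force: [-8.0, -3.0, 3.2]
gripper_width: 0.0007
grip_force: 4.5
```

Emit:
{"op": "drive_tool", "data": {"translation": [[-20,0,0],[-30,0,-5],[-30,0,-10],[-30,0,-10],[-30,0,0]], "turn": [[0,0,0],[0,0,0],[0,0,0],[0,0,0],[0,0,0]], "fingers": [0,0,0,0,0]}}

```text
t: 5.95
eef_pos: [0.5115, 0.1724, 0.2403]
eef_rot: [[0.98, 0.2, 0.005], [0.2, -0.98, 0.001], [0.005, 0.0, -1.0]]
ft_force: [0.7, 0.7, 0.5]
gripper_width: 0.047
grip_force: 0.0
```

```bash
python3 - <<'E'
from h import *
s=arm.state();print(s['eef_pos'],s['gripper_width'])
c=calibration('wrist');b,d=get_image('wrist');p=cloud('wrist',d,c);np.save('pics/w2.npy',p)
a,da=get_image('scene');pa=cloud('scene',da)
cv2.imwrite('pics/c2.png',cv2.hconcat([cv2.resize(a[60:260,120:320],(400,400)),cv2.resize(b,(400,400))]))
ex=np.array([.98,.199]);ey=np.array([-.199,.98]);o=np.array([.502,.1717])
for n,q,dd,im in(('wrist',p,d,b),('scene',pa,da,a)):
    k=(dd>0);q2=q[k];col=im[k].astype(int);loc=np.c_[(q2[:,:2]-o)@ex,(q2[:,:2]-o)@ey,q2[:,2]]
    L=loc[(loc[:,2]>.1)&(loc[:,2]<.27)&(loc[:,0]>.09)&(loc[:,0]<.2)&(abs(loc[:,1])<.08)]
    if len(L)>50:print(n,'lid slope',np.polyfit(L[:,2],L[:,0],1),len(L))
    inn=(abs(loc[:,0])<.09)&(abs(loc[:,1])<.07)&(loc[:,2]>.035)&(loc[:,2]<.076)&(col[:,2]<150)&(col[:,2]>col[:,0]+15)
    M=loc[inn];print(n,'mill',len(M),np.round(np.percentile(M,[1,50,99],axis=0),4).tolist())
    r=loc[(abs(loc[:,2]-.08)<.003)&(abs(loc[:,0])<.11)&(abs(loc[:,1])<.1)];print('rim',np.round(np.percentile(r,[1,99],axis=0),4).tolist())
E
```

```text
[0.51154137 0.17244951 0.24031331] 0.04699036733166128
wrist lid slope [0.45799924 0.05999533] 18975
wrist mill 4589 [[-0.0777, -0.0262, 0.0447], [0.001, -0.0003, 0.0599], [0.0751, 0.0232, 0.0728]]
rim [[-0.0966, -0.0832, 0.0773], [0.0978, 0.0817, 0.0827]]
scene lid slope [0.45729533 0.05894615] 2337
scene mill 610 [[-0.0805, -0.0291, 0.0417], [-0.0011, -0.0112, 0.0608], [0.0899, 0.063, 0.0746]]
rim [[-0.099, -0.0844, 0.0771], [0.098, 0.0841, 0.0829]]
```

View pics/c2.png

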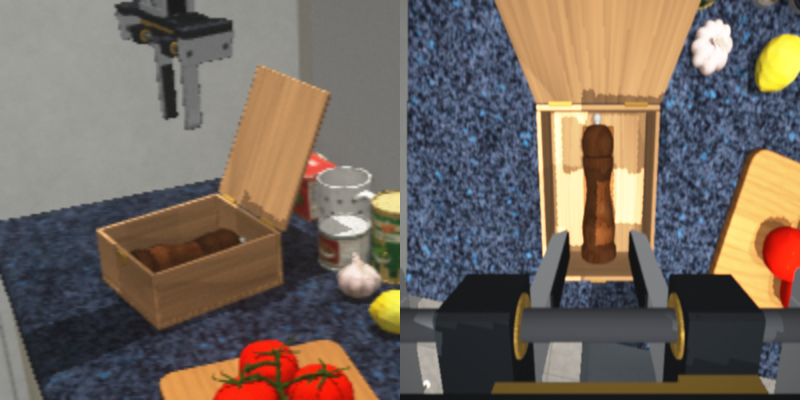

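The lid is fully back (2.00 rad). The mill lies on the case's centreline, foot at wrist-crop (598,255) and head at (598,130), and is waisted. I'll check its profile before choosing the grip point.

```bash
python3 - <<'E'
from h import *
p=np.load('pics/w2.npy').reshape(-1,3)
ex=np.array([.98,.199]);ey=np.array([-.199,.98]);o=np.array([.502,.1717])
l=np.c_[(p[:,:2]-o)@ex,(p[:,:2]-o)@ey,p[:,2]];l=l[(abs(l[:,1])<.032)&(l[:,2]>.035)&(l[:,2]<.078)]
for x in np.arange(-.092,.095,.008):
    m=l[abs(l[:,0]-x)<.004]
    if len(m)>5:print(round(x,3),len(m),np.round(np.percentile(m[:,2],98),4),np.round(np.percentile(m[:,1],[2,98]),4))
E
```

```text
-0.092 664 0.0773 [-0.0309  0.0309]
-0.076 245 0.0738 [-0.0281  0.0249]
-0.068 339 0.0734 [-0.0281  0.0251]
-0.06 256 0.0698 [-0.0252  0.0222]
-0.052 244 0.0705 [-0.0264  0.0232]
-0.044 269 0.0704 [-0.0263  0.0245]
-0.036 289 0.0696 [-0.0253  0.0232]
-0.028 273 0.0672 [-0.0237  0.0219]
-0.02 251 0.0651 [-0.0223  0.0206]
-0.012 230 0.063 [-0.0199  0.0182]
-0.004 216 0.0613 [-0.0186  0.0168]
0.004 196 0.0601 [-0.0185  0.0167]
0.012 200 0.0607 [-0.0184  0.0178]
0.02 225 0.0623 [-0.0196  0.0196]
0.028 245 0.0633 [-0.0217  0.0212]
0.036 273 0.0639 [-0.0222  0.0223]
0.044 263 0.0631 [-0.0216  0.021 ]
0.052 280 0.0638 [-0.0227  0.0226]
0.06 286 0.0639 [-0.0225  0.0224]
0.068 271 0.0611 [-0.0196  0.0195]
0.076 123 0.0549 [-0.0149  0.0144]
0.084 65 0.0437 [-0.0049  0.0057]
0.092 97 0.0779 [-0.0307  0.0306]
```

Emit:
{"op": "drive_tool", "data": {"translation": [[-3.5,-0.5,0],[0,0,20],[0,0,30],[0,0,35],[0,0,35],[0,0,35],[0,0,25],[0,0,16],[0,0,10],[0,0,0]], "turn": [[0,0,0],[0,0,0],[0,0,0],[0,0,0],[0,0,0],[0,0,0],[0,0,0],[0,0,0],[0,0,0],[0,0,0]], "fingers": [0,0,0,0,0,0,0,0,0,0]}}

```text
t: 7.3
eef_pos: [0.5073, 0.1721, 0.0322]
eef_rot: [[0.98, 0.2, -0.0], [0.2, -0.98, -0.0], [-0.0, -0.0, -1.0]]
ft_force: [0.3, -0.4, -0.4]
gripper_width: 0.0943
grip_force: 0.0
```

Emit:
{"op": "drive_tool", "data": {"translation": [[0,0,-1.5],[0,0,0],[0,0,0],[0,0,0],[0,0,0],[0,0,0],[0,0,0],[0,0,0]], "turn": [[0,0,0],[0,0,0],[0,0,0],[0,0,0],[0,0,0],[0,0,0],[0,0,0],[0,0,0]], "fingers": [1,1,1,1,1,1,1,1], "grip_force": 30}}

```text
t: 8.3
eef_pos: [0.5071, 0.1727, 0.0341]
eef_rot: [[0.98, 0.2, 0.0], [0.2, -0.98, 0.001], [0.0, -0.001, -1.0]]
ft_force: [-0.8, 3.3, 3.0]
gripper_width: 0.0501
grip_force: 30.0
```

Emit:
{"op": "drive_tool", "data": {"translation": [[0,0,-5],[0,0,-15],[0,0,-25],[0,0,-30],[0,0,-35],[0,0,-35],[0,0,-30],[0,0,-20],[0,0,0]], "turn": [[0,0,0],[0,0,0],[0,0,0],[0,0,0],[0,0,0],[0,0,0],[0,0,0],[0,0,0],[0,0,0]], "fingers": [1,1,1,1,1,1,1,1,1]}}

```text
t: 9.43
eef_pos: [0.5086, 0.1719, 0.2317]
eef_rot: [[0.98, 0.2, 0.005], [0.2, -0.98, 0.0], [0.005, 0.001, -1.0]]
ft_force: [0.4, -0.7, -1.2]
gripper_width: 0.0505
grip_force: 30.0
```

Emit:
{"op": "drive_tool", "data": {"translation": [[-2,15,0],[-3,25,0],[-4,38,0],[-5,42,0],[-5,42,0],[-5,42,0],[-5,42,0],[-5,42,0],[-4,38,0],[-4,33,0],[-2,20,0],[-1,10,0]], "turn": [[0,0,0],[0,0,0],[0,0,0],[0,0,0],[0,0,0],[0,0,0],[0,0,0],[0,0,0],[0,0,0],[0,0,0],[0,0,0],[0,0,0]], "fingers": [1,1,1,1,1,1,1,1,1,1,1,1]}}

```text
t: 10.92
eef_pos: [0.5399, -0.2189, 0.2278]
eef_rot: [[0.98, 0.199, -0.002], [0.199, -0.98, 0.001], [-0.002, -0.002, -1.0]]
ft_force: [0.3, -0.0, -2.0]
gripper_width: 0.0505
grip_force: 30.0
```

Emit:
{"op": "drive_tool", "data": {"translation": [[0,0,0],[0,0,0],[0,0,0],[0,0,0],[0,0,0],[0,0,0],[0,0,0],[0,0,0],[0,0,0],[0,0,0],[0,0,0],[0,0,0]], "turn": [[0,0,4],[0,0,7],[0,0,8],[0,0,8],[0,0,6.3],[0,4,0],[0,7,0],[0,8,0],[0,8,0],[0,8,0],[0,6,0],[0,4,0]], "fingers": [1,1,1,1,1,1,1,1,1,1,1,1]}}

```text
t: 12.42
eef_pos: [0.5394, -0.2162, 0.2275]
eef_rot: [[0.657, -0.37, 0.657], [-0.262, -0.929, -0.261], [0.707, -0.001, -0.707]]
ft_force: [0.6, 0.4, -0.9]
gripper_width: 0.0501
grip_force: 29.9
```

```bash
python3 - <<'E'
from h import *
s=arm.state();print(s['eef_pos'],np.round(s['eef_rot'],3).tolist(),s['gripper_width'])
a,da=get_image('scene');pa=cloud('scene',da);np.save('pics/s3.npy',pa*(da>0)[...,None])
b,db=get_image('top');np.save('pics/t3.npy',cloud('top',db)*(db>0)[...,None]);cv2.imwrite('pics/t3.png',b);cv2.imwrite('pics/s3.png',a)
cv2.imwrite('pics/c3.png',cv2.hconcat([cv2.resize(a[100:300,150:350],(400,400)),cv2.resize(b[130:290,270:430],(400,400))]))
E
```

```text
[ 0.53942789 -0.21618609  0.22751402] [[0.657, -0.37, 0.657], [-0.262, -0.929, -0.261], [0.707, -0.001, -0.707]] 0.050061981052328106
```

View pics/c3.png

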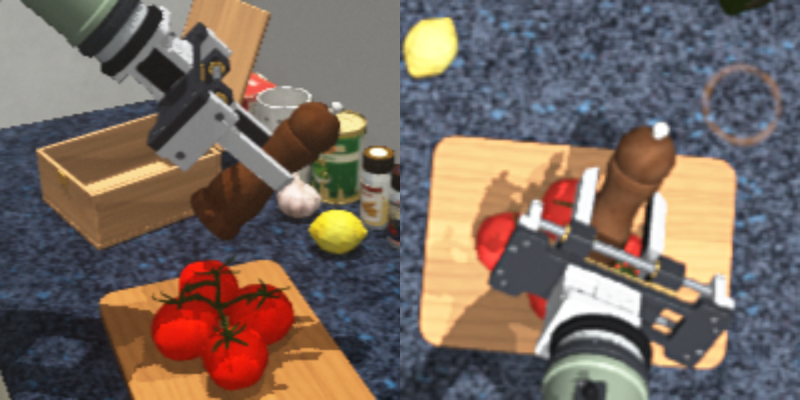

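The mill is held at its waist, foot (215,215) down, at about 45° and clear above the tomatoes. Locating its foot in the tool frame.

```bash
python3 - <<'E'
from h import *
s=arm.state();R=np.array(s['eef_rot']);t=np.array(s['eef_pos'])
p=np.load('pics/s3.npy');hsv=cv2.cvtColor(cv2.imread('pics/s3.png'),cv2.COLOR_BGR2HSV)
q=(p-t)@R
m=(hsv[...,0]<16)&(hsv[...,1]>90)&(hsv[...,2]<170)&(np.linalg.norm(p,axis=2)>0)&(abs(q[...,1])<.035)&(abs(q[...,0])<.11)&(abs(q[...,2])<.05)
Q=q[m];print(len(Q),np.round(np.percentile(Q,[0,1,50,99,100],axis=0),4).tolist())
for x in np.arange(-.09,.09,.015):
    k=Q[abs(Q[:,0]-x)<.006]
    if len(k)>5:print(round(x,3),len(k),'y',np.round(np.percentile(k[:,1],[2,98]),4),'z',np.round(np.percentile(k[:,2],[2,98]),4))
x0=np.percentile(Q[:,0],1)
for f in(np.array([x0,0,-.008]),np.array([-.085,0,-.008])):print('foot',t+R@f)
h=cv2.cvtColor(cv2.imread('pics/s3.png'),cv2.COLOR_BGR2HSV)
r=((h[...,0]<6)|(h[...,0]>174))&(h[...,1]>200)&(h[...,2]>110)&(p[...,2]>.03)&(p[...,2]<.1)&(p[...,0]>.35)&(p[...,0]<.62)&(p[...,1]<-.05)
T=p[r];print('tom',np.percentile(T,[.5,99.5],axis=0))
E
```

```text
1770 [[-0.0818, -0.0263, -0.0409], [-0.08, -0.0048, -0.0392], [-0.0188, 0.0188, -0.0174], [0.0742, 0.0291, 0.0112], [0.0755, 0.0317, 0.016]]
-0.075 182 y [-0.0034  0.0303] z [-0.0402  0.011 ]
-0.06 144 y [-0.0028  0.0275] z [-0.0365  0.008 ]
-0.045 174 y [-0.0038  0.0276] z [-0.0367  0.0099]
-0.03 167 y [-0.0026  0.0256] z [-0.0344  0.0079]
-0.015 82 y [0.0047 0.0222] z [-0.031   0.0075]
0.015 106 y [-0.0013  0.0219] z [-0.0284  0.0062]
0.03 149 y [0.0007 0.0236] z [-0.0312  0.0095]
0.045 148 y [-0.0026  0.0243] z [-0.0303  0.0099]
0.06 177 y [-0.0026  0.0248] z [-0.0309  0.0102]
0.075 84 y [-0.0057  0.0181] z [-0.0239  0.0066]
foot [ 0.48033941 -0.192304    0.1750572 ]
foot [ 0.47706173 -0.19099266  0.17156523]
tom [[ 0.40784912 -0.28731978  0.0351394 ]
 [ 0.54752736 -0.12731164  0.08558498]]
```

Emit:
{"op": "drive_tool", "data": {"translation": [[-4,0.5,5],[-8,0.5,10],[-9,0.5,11],[-5,0.5,7],[0,0,0],[0,0,0],[0,0,0],[0,0,0]], "turn": [[0,0,0],[0,0,0],[0,0,0],[0,0,0],[0,0,0],[0,0,0],[0,0,0],[0,0,0]], "fingers": [1,1,1,1,1,1,1,1]}}

```text
t: 13.52
eef_pos: [0.5448, -0.2219, 0.1879]
eef_rot: [[0.656, -0.371, 0.657], [-0.262, -0.929, -0.263], [0.708, 0.0, -0.706]]
ft_force: [0.0, -0.8, -1.3]
gripper_width: 0.0498
grip_force: 29.9
```

```bash
python3 - <<'E'
from h import *
s=arm.state();R=np.array(s['eef_rot']);t=np.array(s['eef_pos']);print(t,t+R@[-.083,0,-.0095],s['gripper_width'],s['ft_force'])
a,_=get_image('scene');cv2.imwrite('pics/s4.png',a)
E
```

```text
[ 0.54483441 -0.22186662  0.18790361] [ 0.48413737 -0.19764158  0.1358626 ] 0.0498057658918568 [ 0.02737853 -0.84881021 -1.34625399]
```

View pics/s4.png

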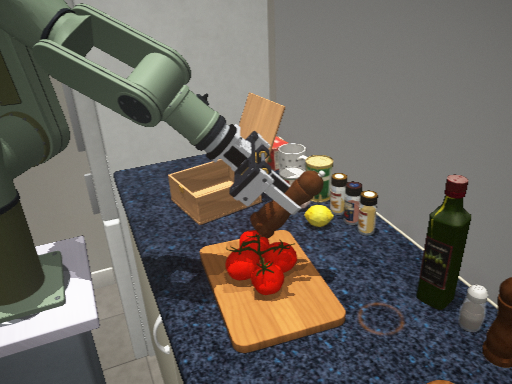

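The mill is held slanted, with its foot (267,222) above the tomatoes' middle. The lid is back at its stop and everything else is undisturbed. Handing in.

```bash
python3 -c "
from plant import arm;print(arm.job_done())"
```

```text
the job is handed in; nothing more can be done
None
```

The job is handed in: the lid is folded back to its stop at 2.0 rad, and the mill is held foot-down at about 45°, its foot roughly 4 cm above the tops of the tomatoes and over their middle; no verdict came back.

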